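# Press three vial caps home, smallest to largest

### The arm

A 7-joint arm with a two-finger parallel gripper is mounted at the origin on the work surface. World frame = base frame: x ahead of the robot, y to its left, z up, the work surface at z = 0. Lengths are in m, angles in rad, forces in N, time in s.
With the tool pointing down it reaches from about 0.425 to 0.975 m from the base axis. Payload 16.7 kg.
Tool frame: the origin (TCP) lies on the centre line of the jaws, within the pads' length; the fingertips stand 14 mm ahead of it and the grasp point (between the pads) lies 5 mm behind it; z points along the fingers, y is the direction in which the jaws open and shut (so a half turn about z gives the same grasp; the last joint's range is limited). The gripper opens to 85 mm and grips with 20 to 120 N. Pads are 22 mm wide; open, the fingers measure 114 mm over their backs; the gripper's body (76 mm by 85 mm) begins 54 mm behind the grasp point. The pads swing forward as they close: fully open they stand 13 mm farther back than shut.
Start: joints at [-1.431, 0.426, 0.074, 1.606, -0.034, 1.111, -0.067], TCP at [0.193, 0.647, 0.224] pointing down, gripper open.
Joint ranges: [-2.85, 2.85], [-0.5, 2.14], [-1.23, 1.37], [0.21, 2.46], [-1.02, 4.16], [0.16, 2.05], [-2.73, 2.73]. Speed limits (rad/s): [1.89, 1.89, 2.39, 2.39, 3.01, 3.01, 3.01].

### API

Orientations are given as a unit quaternion [w, x, y, z].
In Python, from bench import r gives the robot as it stands. The module is installed in compiled form; this text tells all that it offers.
- The arm moves only by the tool apply_moves, never from a script. Its argument "rows" is a list of rows, each a list of 7 numbers: the turn, a rotation vector about the tool's x, y, z in degrees, then the shift along the tool's x, y, z in mm, then the finger opening in mm, from 0 to 85.4. In form: [[wx, wy, wz, x, y, z, claw], ...]. A call has 1 to 12 rows; each row shifts and turns the commanded pose from where the row before left it, along the tool's axes as they then stand; what a row does not reach is not made up. A row lasts 1/12 s, in which the tool goes at most 41.7 mm and 7.16 degrees, less where a joint would pass 70% of its speed; a pose out of reach is approached as far as the arm can. A call with a gripper value outside its range is refused whole. The fingers move at their own pace and stop on an object; "force" is the grip in N (left out, the last holds). Time passes only in rows, so rows that do not move let the fingers close. It gives the time, the measured TCP pose, the force and the opening at its end, in the units of the state.
- r.get_obs(): the state, without advancing time (a new reading comes with each control period).
- r.camera(name): name is "side" or "top"; returns the picture (384x512x3 uint8, red, green, blue); there is no depth.
- r.calibration(name): a dict with "intrinsics" (3x3 intrinsics, pixels), "pose" (4x4, takes a point from camera to world coordinates). Camera axes: x right, y up, looking along -z (the intrinsics and any distortion apply to the point x, -y, -z); pixel columns grow to the right and rows downward; lengths in m; the calibration is good to about 2 mm. A picture is of the moment at which its call begins. calibration takes no time and is no camera call.
- r.job_done(): hands the job in, once; it reports no verdict.
The state is a dict: "time_s": time; "joints": joint angles; "joint_velocities": joint speeds; "joint_efforts": joint torques, N m; "ee_pos": TCP position; "tool_rot": TCP orientation; "contact_force": force on the tool from outside, world axes, zero at the start; "ft_torque": the same for the moment, N m; "gripper_width": opening from 0.0 (shut) to 1.0 (fully open).
Only numpy, scipy, OpenCV 4.12 (cv2) and the standard library are available. Lean on these libraries where they do the work, as an engineer would, in place of code of your own. Each camera call takes 0.05 s, during which the arm holds its last target.

### The job

The violet caps of the three glass vials standing in the low white tray are still raised: press each cap gently down until it is fully home, the smallest vial first, then the middle-sized one, then the largest. Leave the vials standing where they are, without lifting, tipping or shifting them, and do not disturb the other things in the tray and on the bench.

Things in the scene. Friction and masses are not known exactly. Their poses are not given: they have to be found in the camera images.
- tray: Open white tray 200 x 380 x 30 mm high, walls 5 mm, fixed to the bench; origin under its centre at bench height, x across its short side, y along its long side, z up. Its inner floor is 5 mm above the bench. The three vials stand on it in a row along y, one near y = -125 mm, 0 and +125 mm each, in any order.
- vial_small: The small clear empty glass vial, standing loose in the tray, 36 mm in diameter, 50 mm high to the top of its aluminium neck flange; origin at the centre of its underside, z up. Its violet cap sits over it on the same axis.
- cap_small (a joint): How far the cap of the small vial is pressed down: 0 = standing 10 mm proud of the flange, 0.010 m = fully home on the flange; starts between 0 and 0.003. It slides straight down with about 4 N of friction, stops hard at 0.010 and stays where it is left.
- cap_small_top (a point): Centre of the flat top face of the small vial's round violet cap (26 mm in diameter, 8 mm thick); moves down with the cap, and is 58 mm above the vial's underside when the cap is home.
- vial_medium: The medium clear empty glass vial, standing loose in the tray, 46 mm in diameter, 66 mm high to the top of its aluminium neck flange; origin at the centre of its underside, z up. Its violet cap sits over it on the same axis.
- cap_medium (a joint): How far the cap of the medium vial is pressed down: 0 = standing 10 mm proud of the flange, 0.010 m = fully home on the flange; starts between 0 and 0.003. It slides straight down with about 4 N of friction, stops hard at 0.010 and stays where it is left.
- cap_medium_top (a point): Centre of the flat top face of the medium vial's round violet cap (30 mm in diameter, 8 mm thick); moves down with the cap, and is 74 mm above the vial's underside when the cap is home.
- vial_large: The large clear empty glass vial, standing loose in the tray, 56 mm in diameter, 84 mm high to the top of its aluminium neck flange; origin at the centre of its underside, z up. Its violet cap sits over it on the same axis.
- cap_large (a joint): How far the cap of the large vial is pressed down: 0 = standing 10 mm proud of the flange, 0.010 m = fully home on the flange; starts between 0 and 0.003. It slides straight down with about 4 N of friction, stops hard at 0.010 and stays where it is left.
- cap_large_top (a point): Centre of the flat top face of the large vial's round violet cap (34 mm in diameter, 8 mm thick); moves down with the cap, and is 92 mm above the vial's underside when the cap is home.
- stopper: Loose grey rubber stopper, 30 mm across, 16 mm high, lying inside the tray; leave alone; origin at the centre of its underside.
- crimp_ring: Loose bare aluminium ring, 30 mm across, 9 mm high, lying inside the tray; leave alone; origin at the centre of its underside.
- tweezers: Steel tweezers lying flat on the bench, 124 mm long, 7 mm high; leave alone; origin at the centre of its underside.
- amber_bottle: Amber bottle with white cap, 64 mm across, 140 mm high, on the bench to the left of the tray (+y side); leave alone; origin at the centre of its underside.
- beaker: Clear open beaker, 72 mm across, 85 mm high, on the bench to the left of the tray (+y side); leave alone; origin at the centre of its underside.
- carton: Plain paper carton 70 x 100 x 60 mm high, on the bench to the right of the tray (-y side); leave alone; origin at the centre of its underside.

How it is judged:
On the way, in this order (a step that is already met when the one before it is completed fails the run):
1. the small vial's cap is home (value of joint cap_small above 0.008 m), for 0.1 s.
2. the medium vial's cap is home (value of joint cap_medium above 0.008 m), for 0.1 s.
3. the large vial's cap is home (value of joint cap_large above 0.008 m), for 0.1 s.
At the end, for the whole second after the job is handed in: All three caps pressed to within 2 mm of fully home, in the order small, medium, large; every vial upright within 0.1 rad, at rest and within 20 mm of where it stood (value of joint each of cap_small, cap_medium, cap_large above 0.008 m and angle between each of vial_small, vial_medium, vial_large's own z axis and vertical below 0.1 rad and distance of each of vial_small, vial_medium, vial_large from where it was at the start of the episode below 0.02 m and linear speed of each of vial_small, vial_medium, vial_large below 0.02 m/s); the robot touches nothing.
It fails at once if a larger vial's cap is pushed down before the next smaller one is home ((value of joint cap_small below 0.008 m and value of joint cap_medium above 0.0055 m) or (value of joint cap_medium below 0.008 m and value of joint cap_large above 0.0055 m) or (value of joint cap_small below 0.008 m and value of joint cap_large above 0.0055 m)).
It fails at once if a vial or cap is pressed with more than 30 N (contact force between any of the fingers, the arm and vial_small above 30 N or contact force between any of the fingers, the arm and vial_medium above 30 N or contact force between any of the fingers, the arm and vial_large above 30 N).
It fails at once if a vial is lifted, tipped over 0.3 rad, or shifted more than 20 mm (height (world z) of any of vial_small, vial_medium, vial_large above 0.015 m or angle between any of vial_small, vial_medium, vial_large's own z axis and vertical above 0.3 rad or distance of any of vial_small, vial_medium, vial_large from where it was at the start of the episode above 0.02 m).
It fails at once if another thing is moved more than 20 mm (distance of any of stopper, crimp_ring, tweezers, amber_bottle, beaker, carton from where it was at the start of the episode above 0.02 m).
It also fails if it takes over 45 s, if anything falls off the work surface, if the arm or the gripper's body presses on something with over 40 N, if the wrist force passes 120 N, or if a joint passes its speed limit or range.

## Working session

There is one attempt and no reset: what is moved stays moved. The work goes in short steps, Python scripts to look and compute and a tool call to move; the robot and the scene stay as the last step left them, time stands still between calls to the robot, and variables do not carry over. Pictures are saved under pics/ and viewed, and the job is handed in when it is done.

Besides the shell and the picture viewer there is one more tool, called as name([rows], argument=value, ...), one row to a line, values as JSON. apply_moves: Moves the arm, as the interface text tells. Its arguments: {"type":"object","properties":{"rows":{"type":"array"},"force":{"type":"number"}},"required":["rows"]}

```bash
mkdir -p pics
python3 - <<'E'
from bench import r
import cv2
for n in("top","side"):
    im=r.camera(n); cv2.imwrite(f"pics/{n}0.png",im[:,:,::-1]); c=r.calibration(n); print(n,c["intrinsics"],c["pose"],c.keys())
print(r.get_obs())
E
```

```text
top [[492.78139161   0.         253.19889472]
 [  0.         492.78139161 181.33182154]
 [  0.           0.           1.        ]] [[-0.01980978  0.98363434 -0.17908394  0.22209832]
 [-0.99973277 -0.02162267 -0.00817668  0.00225273]
 [-0.01191514  0.1788741   0.98379982  1.87899674]
 [ 0.          0.          0.          1.        ]] dict_keys(['intrinsics', 'pose'])
side [[432.22201011   0.         260.4328687 ]
 [  0.         432.22201011 190.76050835]
 [  0.           0.           1.        ]] [[ 0.8705616   0.26012523 -0.41768094 -0.08584834]
 [-0.49184512  0.43496697 -0.75424937 -1.07896817]
 [-0.01452188  0.86205487  0.50660686  0.8455297 ]
 [ 0.          0.          0.          1.        ]] dict_keys(['intrinsics', 'pose'])
{'time_s': 0.1, 'joints': array([-1.43049482,  0.42669748,  0.07388806,  1.60655782, -0.03409805,
        1.1108027 , -0.06707831]), 'joint_velocities': array([-0.00011078, -0.00255357, -0.00013498, -0.00282324,  0.00316052,
       -0.00086117, -0.00148258]), 'joint_efforts': array([ 6.22889740e-03, -9.51525521e+01,  3.77067849e+00, -4.64399958e+01,
        1.96513423e-02,  6.47630979e-03, -1.06605125e-06]), 'ee_pos': array([0.19282737, 0.64646735, 0.22345645]), 'tool_rot': array([-3.56596383e-05,  1.44414705e-01,  9.89517069e-01, -6.01440031e-04]), 'contact_force': array([-0.8776445 ,  0.23920104,  0.48815175]), 'ft_torque': array([-0.01969138, -0.03750758,  0.00789161]), 'gripper_width': 0.9961259565076866}
```

View pics/top0.png

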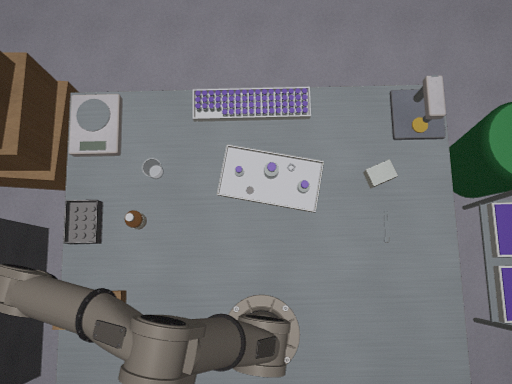

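View pics/side0.png

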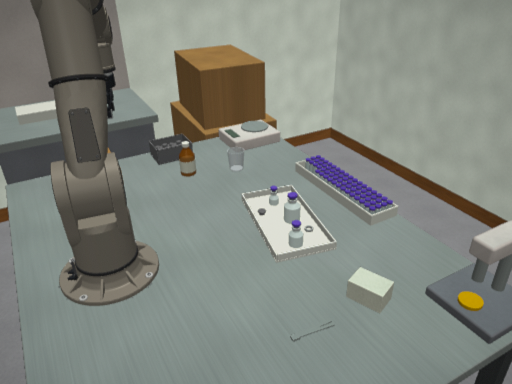

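The tray sits mid-table. In the top view there are violet caps near (239,170), (271,168) and (304,185). I'll zoom in and triangulate them.

```bash
cat > h.py <<'E'
import numpy as np,cv2
from bench import r
C={n:r.calibration(n) for n in("top","side")}
def ray(n,u,v):
    K=C[n]["intrinsics"];P=C[n]["pose"]
    d=np.array([(u-K[0,2])/K[0,0],-(v-K[1,2])/K[1,1],-1]);return P[:3,3],P[:3,:3]@d
def atz(n,u,v,z):
    o,d=ray(n,u,v);return o+d*(z-o[2])/d[2]
def proj(n,p):
    K=C[n]["intrinsics"];P=C[n]["pose"];q=P[:3,:3].T@(np.array(p)-P[:3,3]);return np.array([K[0,0]*q[0]/-q[2]+K[0,2],K[1,1]*-q[1]/-q[2]+K[1,2]])
def tri(uv1,uv2):
    o1,d1=ray("top",*uv1);o2,d2=ray("side",*uv2);d1/=np.linalg.norm(d1);d2/=np.linalg.norm(d2)
    A=np.c_[d1,-d2];s=np.linalg.lstsq(A,o2-o1,rcond=None)[0];a=o1+d1*s[0];b=o2+d2*s[1];return (a+b)/2,np.linalg.norm(a-b)
def blobs(im,box):
    x0,y0,x1,y1=box;h=cv2.cvtColor(im,cv2.COLOR_RGB2HSV)
    m=(cv2.inRange(h,(118,70,40),(150,255,255)));mm=np.zeros_like(m);mm[y0:y1,x0:x1]=m[y0:y1,x0:x1]
    n,l,s,c=cv2.connectedComponentsWithStats(mm)
    return [(s[i],c[i]) for i in range(1,n) if s[i][4]>4]
E
python3 - <<'E'
from h import *
t=cv2.imread("pics/top0.png")[:,:,::-1].copy();s=cv2.imread("pics/side0.png")[:,:,::-1].copy()
B={"top":blobs(t,(215,140,330,215)),"side":blobs(s,(235,178,340,265))}
for k in B:print(k,B[k])
a=sorted(B["top"],key=lambda b:b[1][0]);b=sorted(B["side"],key=lambda b:b[1][1])
for i,j in zip(a,b):
    print(tri(i[1],j[1]))
cv2.imwrite("pics/tz.png",cv2.resize(t[135:220,205:335],None,fx=6,fy=6,interpolation=cv2.INTER_CUBIC)[:,:,::-1])
cv2.imwrite("pics/sz.png",cv2.resize(s[175:265,230:345],None,fx=6,fy=6,interpolation=cv2.INTER_CUBIC)[:,:,::-1])
E
```

```text
top [(array([267, 163,   9,   8,  58], dtype=int32), array([271.13793103, 166.5       ])), (array([236, 166,   6,   7,  32], dtype=int32), array([238.28125, 168.8125 ])), (array([301, 181,   8,   7,  44], dtype=int32), array([304.20454545, 183.97727273]))]
side [(array([325, 178,  15,   9,  79], dtype=int32), array([334.21518987, 180.89873418])), (array([270, 186,   7,   5,  28], dtype=int32), array([273.32142857, 187.75      ])), (array([288, 192,  10,   7,  55], dtype=int32), array([292.25454545, 194.96363636])), (array([292, 220,   9,   7,  52], dtype=int32), array([295.92307692, 222.96153846]))]
(array([0.68777686, 0.00904848, 0.091928  ]), np.float64(0.21990251545114964))
(array([ 0.5672166 , -0.03859333,  0.14185098]), np.float64(0.0511491023883649))
(array([ 0.52218274, -0.16384299,  0.18461514]), np.float64(0.010873771488113542))
```

View pics/tz.png

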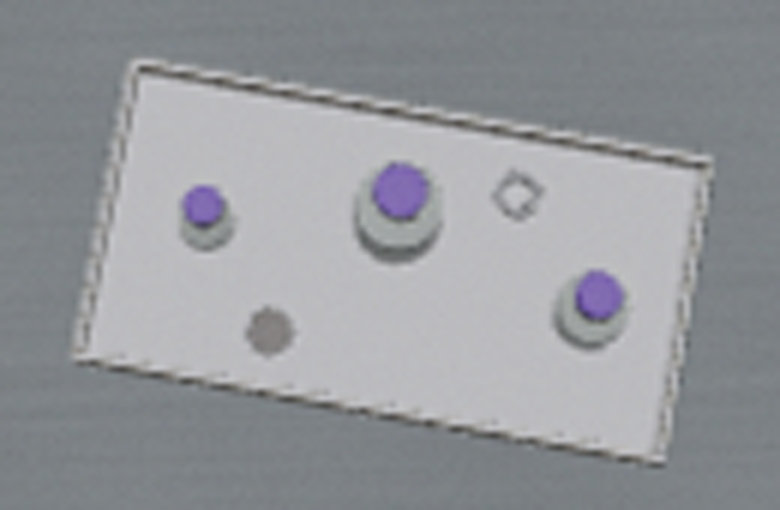

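View pics/sz.png

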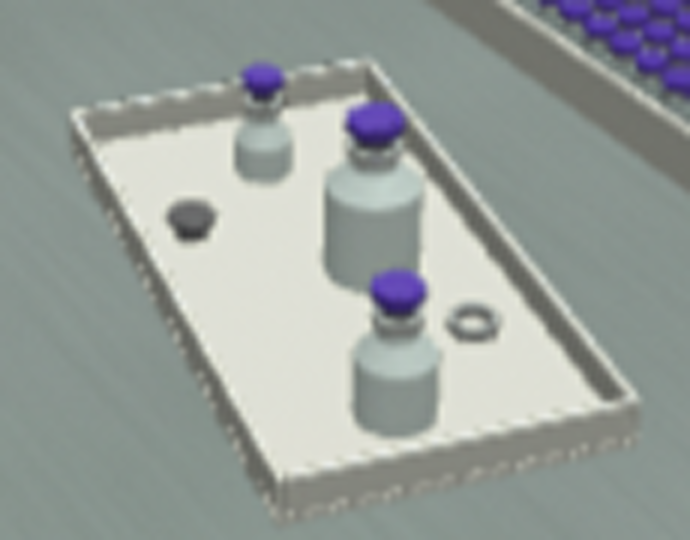

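Run:
```python
from h import *
T={"S":(238.28,168.81),"L":(271.14,166.5),"M":(304.2,183.98)}
Sd={"S":(273.32,187.75),"L":(292.25,194.96),"M":(295.92,222.96)}
Z={"S":.0715,"L":.1055,"M":.0875}
for k in T:
    p,e=tri(T[k],Sd[k]);a=atz("top",*T[k],Z[k]-.001);b=atz("side",*Sd[k],Z[k]-.004)
    print(k,"tri",p.round(4),round(e,4),"top",a.round(4),"side",b.round(4),"R",np.hypot(*a[:2]).round(3))
# tray corners in top zoom(/6 + offset), rim z .03
for x,y in((133,62),(710,160),(662,462),(77,358)):
    print(atz("top",205+(x+.5)/6-.5,135+(y+.5)/6-.5,.03).round(4))
```

```text
S tri [0.6022 0.0715 0.0695] 0.0037 top [0.6002 0.0723 0.0705] side [0.6059 0.0742 0.0675] R 0.605
L tri [ 0.6016 -0.0512  0.1027] 0.0045 top [ 0.5991 -0.0501  0.1045] side [ 0.6051 -0.0498  0.1015] R 0.601
M tri [ 0.5367 -0.172   0.0846] 0.0045 top [ 0.5343 -0.1708  0.0865] side [ 0.54   -0.1711  0.0835] R 0.561
[0.7041 0.1171 0.03  ]
[ 0.6311 -0.2513  0.03  ]
[ 0.4378 -0.2125  0.03  ]
[0.5118 0.1545 0.03  ]
```

apply_moves([
  [0, 0, 0, -12, -9, 0, 0],
  [0, 0, 0, -28, -22, 0, 0],
  [0, 0, 0, -31, -24, 0, 0],
  [0, 0, 0, -31, -24, 0, 0],
  [0, 0, 0, -31, -24, 0, 0],
  [0, 0, 0, -31, -24, 0, 0],
  [0, 0, 0, -31, -24, 0, 0],
  [0, 0, 0, -31, -24, 0, 0],
  [0, 0, 0, -31, -24, 0, 0],
  [0, 0, 0, -31, -24, 0, 0],
  [0, 0, 0, -31, -24, 0, 0],
  [0, 0, 0, -31, -24, 0, 0],
], force=40)

```text
time_s: 1.1
ee_pos: [0.4515, 0.2848, 0.2242]
tool_rot: [-0.0, 0.145, 0.989, 0.0]
contact_force: [0.5, 0.6, 0.6]
gripper_width: 0.001
```

apply_moves([
  [0, 0, 0, -31, -24, 0, 0],
  [0, 0, 0, -31, -24, 0, 0],
  [0, 0, 0, -31, -24, 0, 0],
  [0, 0, 0, -31, -24, 0, 0],
  [0, 0, 0, -31, -24, 0, 0],
  [0, 0, 0, -28, -22, 20, 0],
  [0, 0, 0, -16, -13, 30, 0],
  [0, 0, 0, -7, -5, 20, 0],
  [0, 0, 0, 0, 0, 15, 0],
  [0, 0, 0, 0, 0, 10, 0],
  [0, 0, 0, 0, 0, 0, 0],
  [0, 0, 0, 0, 0, 0, 0],
])

```text
time_s: 2.1
ee_pos: [0.6022, 0.0751, 0.1292]
tool_rot: [-0.0, 0.144, 0.99, -0.0]
contact_force: [0.1, 0.6, 0.4]
gripper_width: 0.005
```

Run:
```python
from h import *
o=r.get_obs();p=o["ee_pos"];print(p,o["contact_force"])
tip=p-[0,0,.014]
for n,b in(("top",(200,125,290,205)),("side",(220,130,320,220))):
    im=r.camera(n);im=im.copy()
    x0,y0,x1,y1=b
    u=proj(n,tip);c=proj(n,[tip[0],tip[1],.0715]);print(n,u,c)
    z=cv2.resize(im[y0:y1,x0:x1],None,fx=6,fy=6,interpolation=cv2.INTER_CUBIC)
    for q,col in((u,(255,0,0)),(c,(0,255,0))):
        cv2.drawMarker(z,tuple(int(v) for v in ((q-[x0,y0])*6+2.5)),col,cv2.MARKER_CROSS,14,1)
    cv2.imwrite(f"pics/{n}1.png",z[:,:,::-1])
```

```text
[0.60224207 0.07507568 0.12922697] [0.06059915 0.56124215 0.37438534]
top [236.99425944 165.80013855] [237.51072058 168.24885273]
side [272.32030226 176.2194581 ] [272.3274798  186.93887249]
```

View pics/top1.png

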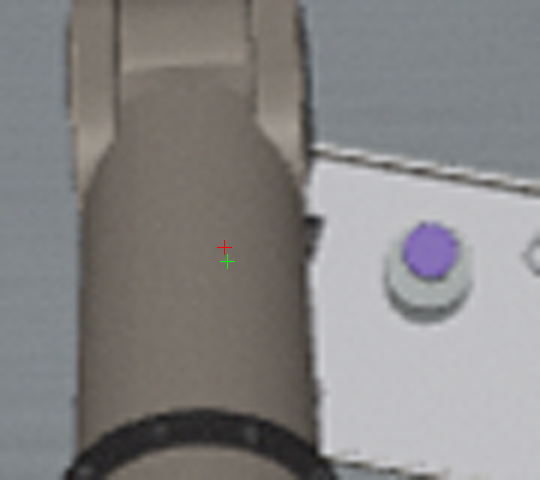

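View pics/side1.png

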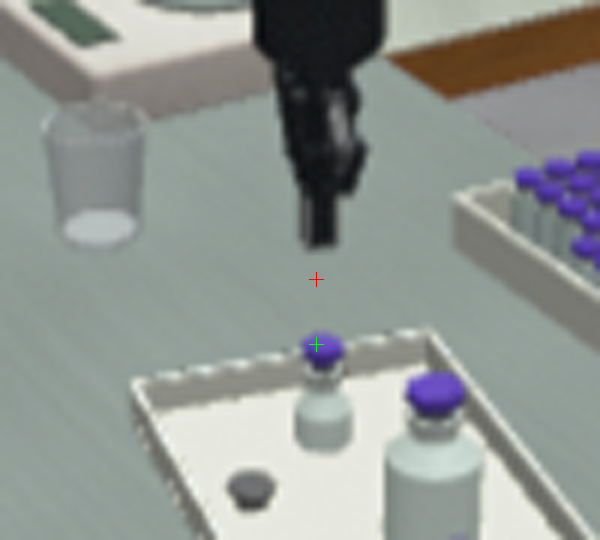

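apply_moves([
  [0, 0, 0, -1.5, -1.7, 10, 0],
  [0, 0, 0, 0, 0, 10, 0],
  [0, 0, 0, 0, 0, 8, 0],
  [0, 0, 0, 0, 0, 5, 0],
  [0, 0, 0, 0, 0, 3, 0],
  [0, 0, 0, 0, 0, 0, 0],
])

```text
time_s: 2.7
ee_pos: [0.603, 0.0728, 0.0922]
tool_rot: [-0.001, 0.144, 0.99, -0.0]
contact_force: [-0.6, 0.2, -0.0]
gripper_width: 0.003
```

```bash
cat > look.py <<'E'
from h import *
import sys
o=r.get_obs();p=o["ee_pos"];print(o["time_s"],p,o["contact_force"],o["gripper_width"])
tip=p-[0,0,.014];n="side"
im=r.camera(n).copy()
u=proj(n,tip);x0,y0=(u-[45,40]).astype(int)
z=cv2.resize(im[y0:y0+80,x0:x0+90],None,fx=7,fy=7,interpolation=cv2.INTER_CUBIC)
cv2.drawMarker(z,tuple(int(v) for v in ((u-[x0,y0])*7+3)),(255,0,0),cv2.MARKER_CROSS,14,1)
cv2.imwrite(f"pics/{sys.argv[1]}.png",z[:,:,::-1])
E
python3 look.py s2
```

```text
2.7 [0.60304041 0.0727721  0.09220031] [-0.58688829  0.17062091 -0.04094183] 0.0033440094541414824
```

View pics/s2.png

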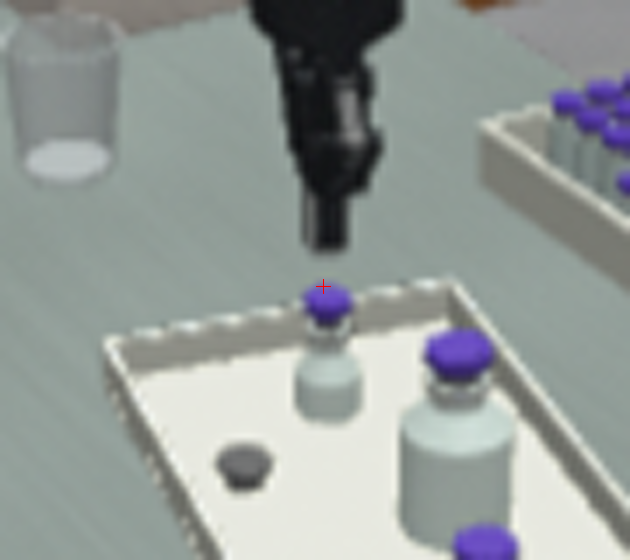

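apply_moves([
  [0, 0, 0, 0, 0, 3, 0],
  [0, 0, 0, 0, 0, 3, 0],
  [0, 0, 0, 0, 0, 2, 0],
  [0, 0, 0, 0, 0, 2, 0],
  [0, 0, 0, 0, 0, 0, 0],
])

```text
time_s: 3.17
ee_pos: [0.6033, 0.0728, 0.0827]
tool_rot: [-0.0, 0.144, 0.99, -0.0]
contact_force: [0.3, -0.0, -1.1]
gripper_width: -0.005
```

apply_moves([
  [0, 0, 0, 0, 0, 2, 0],
  [0, 0, 0, 0, 0, 2, 0],
  [0, 0, 0, 0, 0, 1, 0],
  [0, 0, 0, 0, 0, 0, 0],
])

```text
time_s: 3.5
ee_pos: [0.6033, 0.0728, 0.0778]
tool_rot: [-0.0, 0.144, 0.99, -0.0]
contact_force: [0.2, 0.5, -0.6]
gripper_width: 0.001
```

```bash
python3 look.py s3
```

```text
3.5 [0.60331132 0.07278894 0.07782261] [ 0.16621405  0.53208339 -0.6331447 ] 0.0012717906051731833
```

View pics/s3.png

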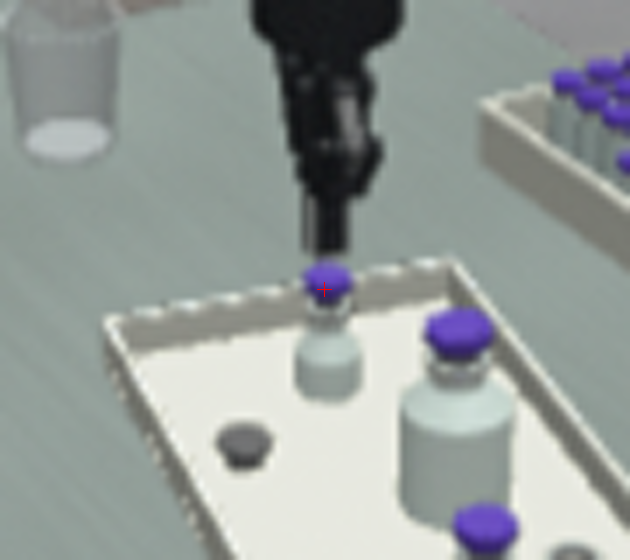

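apply_moves([
  [0, 0, 0, 0, 0, 2, 0],
  [0, 0, 0, 0, 0, 2, 0],
  [0, 0, 0, 0, 0, 1, 0],
  [0, 0, 0, 0, 0, 0, 0],
])

```text
time_s: 3.88
ee_pos: [0.6033, 0.0728, 0.0728]
tool_rot: [-0.0, 0.144, 0.99, -0.0]
contact_force: [-0.1, 0.8, 0.6]
gripper_width: 0.004
```

apply_moves([
  [0, 0, 0, 0, 0, 2, 0],
  [0, 0, 0, 0, 0, 1, 0],
  [0, 0, 0, 0, 0, 0, 0],
])

```text
time_s: 4.13
ee_pos: [0.6033, 0.0728, 0.0698]
tool_rot: [-0.0, 0.144, 0.99, -0.0]
contact_force: [-0.1, 0.3, 0.3]
gripper_width: 0.0
```

apply_moves([
  [0, 0, 0, 0, 0, 1, 0],
  [0, 0, 0, 0, 0, 1, 0],
  [0, 0, 0, 0, 0, 0, 0],
])

```text
time_s: 4.38
ee_pos: [0.6034, 0.0728, 0.0679]
tool_rot: [-0.0, 0.144, 0.99, -0.0]
contact_force: [0.2, 0.2, -0.9]
gripper_width: -0.002
```

apply_moves([
  [0, 0, 0, 0, 0, 1, 0],
  [0, 0, 0, 0, 0, 1, 0],
  [0, 0, 0, 0, 0, 0, 0],
])

```text
time_s: 4.63
ee_pos: [0.6034, 0.0728, 0.0659]
tool_rot: [-0.0, 0.144, 0.99, -0.0]
contact_force: [0.4, 0.8, -0.6]
gripper_width: 0.0
```

apply_moves([
  [0, 0, 0, 0, 0, 1, 0],
  [0, 0, 0, 0, 0, 1, 0],
  [0, 0, 0, 0, 0, 0, 0],
])

```text
time_s: 4.88
ee_pos: [0.6035, 0.0729, 0.0641]
tool_rot: [-0.0, 0.144, 0.99, 0.0]
contact_force: [-1.0, -0.4, 0.8]
gripper_width: 0.005
```

```bash
python3 look.py s4
```

```text
4.8833 [0.60345952 0.07287443 0.06406338] [-1.04889254 -0.35365812  0.80964938] 0.004558282852702157
```

View pics/s4.png

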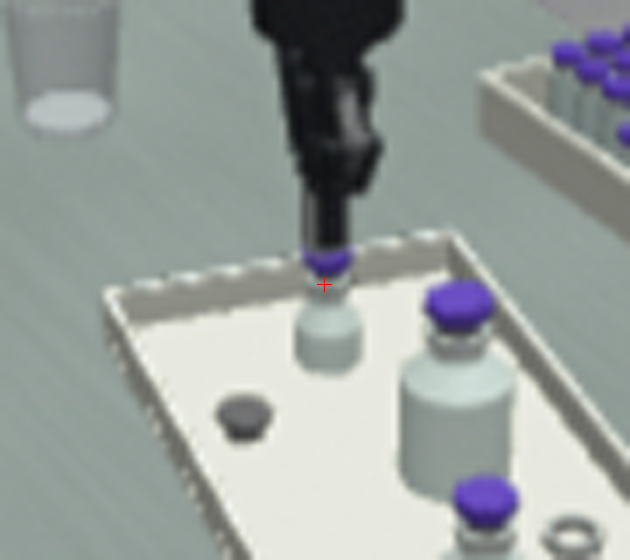

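apply_moves([
  [0, 0, 0, 0, 0, 1, 0],
  [0, 0, 0, 0, 0, 1, 0],
  [0, 0, 0, 0, 0, 0, 0],
])

```text
time_s: 5.18
ee_pos: [0.6035, 0.0728, 0.062]
tool_rot: [-0.0, 0.144, 0.99, -0.0]
contact_force: [-0.3, 0.6, 1.2]
gripper_width: -0.004
```

apply_moves([
  [0, 0, 0, 0, 0, 1, 0],
  [0, 0, 0, 0, 0, 1, 0],
  [0, 0, 0, 0, 0, 0, 0],
])

```text
time_s: 5.43
ee_pos: [0.6035, 0.0728, 0.0599]
tool_rot: [-0.0, 0.144, 0.99, -0.0]
contact_force: [0.1, 0.5, 0.2]
gripper_width: -0.001
```

```bash
python3 look.py s5; python3 -c "
from bench import r
print(r.get_obs()['joint_efforts'],r.get_obs()['ft_torque'])"
```

```text
5.4333 [0.60346962 0.07282144 0.05993509] [0.0764116  0.53212142 0.2154454 ] -0.0011101539248034127
[ 3.16569116e-02 -8.94571137e+01  1.05222273e+01 -3.38159323e+01
  1.41979870e-02  7.81408441e-02  1.31617123e-02] [ 0.06219736 -0.06339802 -0.03000702]
```

View pics/s5.png

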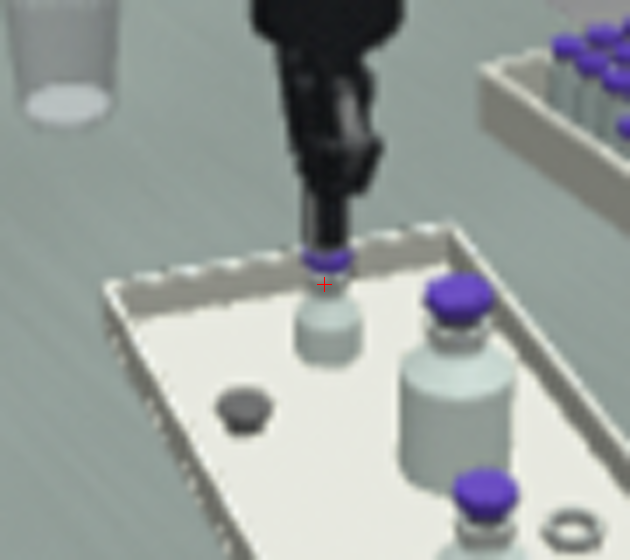

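apply_moves([
  [0, 0, 0, 0, 0, 1, 0],
  [0, 0, 0, 0, 0, 1, 0],
  [0, 0, 0, 0, 0, 0, 0],
])

```text
time_s: 5.73
ee_pos: [0.6034, 0.0728, 0.0579]
tool_rot: [-0.0, 0.144, 0.99, -0.0]
contact_force: [-0.2, -0.0, -0.3]
gripper_width: 0.0
```

apply_moves([
  [0, 0, 0, 0, 0, 1, 0],
  [0, 0, 0, 0, 0, 1, 0],
  [0, 0, 0, 0, 0, 0, 0],
])

```text
time_s: 5.98
ee_pos: [0.6035, 0.0728, 0.0559]
tool_rot: [-0.0, 0.144, 0.99, -0.0]
contact_force: [0.4, -0.5, 0.0]
gripper_width: -0.0
```

```bash
python3 look.py s6
```

```text
5.9833 [0.60345351 0.07280319 0.05594277] [ 0.36898805 -0.49814181  0.02448952] -0.0003894130349345517
```

View pics/s6.png

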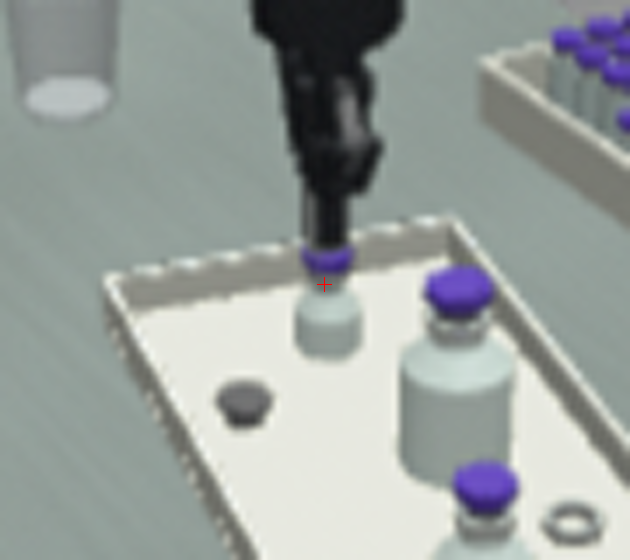

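```bash
cat > prof.py <<'E'
from h import *
import sys
def edges(im,u,v0,v1):
    f=im.astype(float);vi=(f[:,:,2]-f[:,:,1])[v0:v1,u-1:u+3].mean(1)
    return vi
def low(vi,v0):
    x=np.arange(len(vi));xx=np.linspace(0,len(vi)-1,2000);y=np.interp(xx,x,vi);k=y.argmax();h=y.max()/2
    b=np.where((xx>xx[k])&(y<h))[0][0];return v0+xx[b]
E
python3 - <<'E'
from prof import *
s=cv2.imread("pics/side0.png")[:,:,::-1]
now=np.mean([r.camera("side") for _ in range(4)],0);np.save("now.npy",now)
for n,u,v0,v1 in(("S",273,180,198),("L",292,185,206),("M",296,213,235)):
    a=edges(s,u,v0,v1);b=edges(now,u,v0,v1);print(n,low(a,v0),low(b,v0));print(a.round(),b.round())
print(r.get_obs()["time_s"])
E
```

```text
S 189.65232616308154 192.40770385192596
[ -4.  -6.  -5.  -6.  -5.  28.  86. 110. 104.  78.  42.   8.  -4.  -4.
  -4.  -5.  -6.  -6.] [ 3.  2.  2.  2.  2.  3.  2.  2.  0. 12. 72. 83. 63. 10. -4. -4. -6. -6.]
L 197.77638819409705 197.7663831915958
[ -7.  -8.  -6.  -5.  -6.  -8.   1.  79. 109. 109. 108. 100.  77.  48.
   8.  -4.  -0.  -2.  -5.  -6.  -7.] [ -7.  -9.  -7.  -5.  -6.  -9.   0.  84. 116. 116. 115. 106.  81.  51.
   9.  -4.  -0.  -2.  -5.  -7.  -7.]
M 226.07903951975987 226.0895447723862
[ -5.  -5.  -5.  -5.  -5.  -6.   9.  78. 108. 110. 109. 104.  80.  58.
  14.  -4.  -4.  -4.  -5.  -6.  -6.  -6.] [ -5.  -5.  -5.  -5.  -6.  -6.  10.  82. 115. 116. 115. 110.  85.  62.
  14.  -4.  -4.  -3.  -5.  -7.  -7.  -7.]
6.2333
```

apply_moves([
  [0, 0, 0, 0, 0, 0.5, 0],
  [0, 0, 0, 0, 0, 0, 0],
])

```text
time_s: 6.4
ee_pos: [0.6036, 0.0729, 0.0559]
tool_rot: [0.0, 0.144, 0.99, 0.0]
contact_force: [-1.4, 0.3, 5.6]
gripper_width: 0.0
```

```bash
cat > st.py <<'E'
from bench import r
o=r.get_obs();print(o["time_s"],o["ee_pos"],o["contact_force"],o["joint_efforts"].round(2))
E
python3 st.py;python3 - <<'E'
from h import *
print(proj("side",[.603,.073,.07]),proj("side",[.603,.073,.06]))
E
```

```text
6.4 [0.60361553 0.0728591  0.05591408] [-1.41579228  0.28080358  5.58913529] [ 4.000e-02 -8.704e+01  1.021e+01 -3.314e+01 -1.000e-02 -6.000e-01
  1.000e-02]
[272.80614626 187.4952186 ] [272.80619956 189.90269699]
```

apply_moves([
  [0, 0, 0, 0, 0, 0.5, 0],
  [0, 0, 0, 0, 0, 0, 0],
])

```text
time_s: 6.57
ee_pos: [0.6038, 0.0728, 0.0558]
tool_rot: [0.0, 0.145, 0.99, 0.0]
contact_force: [-3.7, -0.1, 12.7]
gripper_width: 0.001
```

```bash
python3 st.py
```

```text
6.5667 [0.60383463 0.07283778 0.0558411 ] [-3.69624074 -0.07968817 12.67085071] [ 1.100e-01 -8.351e+01  9.750e+00 -3.209e+01 -3.000e-02 -1.170e+00
  1.000e-02]
```

apply_moves([
  [0, 0, 0, 0, 0, -2, 0],
  [0, 0, 0, 0, 0, -12, 0],
  [0, 0, 0, 0, 0, -20, 0],
  [0, 0, 0, 0, 0, -26, 0],
  [0, 0, 0, 0, 0, -26, 0],
  [0, 0, 0, 0, -20, -9, 0],
  [0, 0, 0, -1, -36, 0, 0],
  [0, 0, 0, -1, -38, 0, 0],
  [0, 0, 0, -1, -38, 0, 0],
  [0, 0, 0, -1, -38, 0, 0],
  [0, 0, 0, -1, -38, 0, 0],
  [0, 0, 0, -1, -25, 0, 0],
])

```text
time_s: 7.57
ee_pos: [0.5409, -0.1561, 0.1509]
tool_rot: [0.0, 0.146, 0.989, -0.0]
contact_force: [0.1, -1.0, -0.5]
gripper_width: 0.001
```

apply_moves([
  [0, 0, 0, 0, -15, 10, 0],
  [0, 0, 0, 0, -5, 15, 0],
  [0, 0, 0, 0, 0, 15, 0],
  [0, 0, 0, 0, 0, 8, 0],
  [0, 0, 0, 0, 0, 0, 0],
])

```text
time_s: 7.98
ee_pos: [0.5359, -0.1712, 0.101]
tool_rot: [-0.001, 0.144, 0.99, -0.0]
contact_force: [-0.3, -0.7, -0.4]
gripper_width: 0.001
```

```bash
python3 look.py m1
python3 - <<'E'
from prof import *
s=cv2.imread("pics/side0.png")[:,:,::-1]
now=r.camera("side");cv2.imwrite("pics/side_m1.png",now[:,:,::-1])
print(edges(s,273,180,198).round(),edges(now,273,180,198).round())
E
```

```text
7.9833 [ 0.53589616 -0.17124103  0.10101614] [-0.34376918 -0.66023365 -0.42770954] 0.0009392902203914442
[ -4.  -6.  -5.  -6.  -5.  28.  86. 110. 104.  78.  42.   8.  -4.  -4.
  -4.  -5.  -6.  -6.] [ -6.  -6.  -6.  -6.  -6.  -6.  -7.  -2.  72. 117. 119.  96.  64.  10.
  -5.  -4.  -6.  -6.]
```

View pics/m1.png

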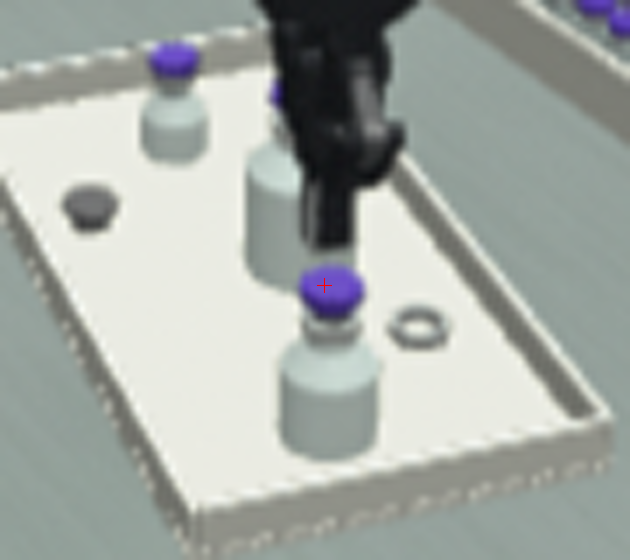

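apply_moves([
  [0, 0, 0, -1, 0, 4, 0],
  [0, 0, 0, 0, 0, 5, 0],
  [0, 0, 0, 0, 0, 3, 0],
  [0, 0, 0, 0, 0, 2, 0],
  [0, 0, 0, 0, 0, 2, 0],
  [0, 0, 0, 0, 0, 2, 0],
  [0, 0, 0, 0, 0, 2, 0],
  [0, 0, 0, 0, 0, 2, 0],
  [0, 0, 0, 0, 0, 2, 0],
  [0, 0, 0, 0, 0, 0, 0],
])

```text
time_s: 8.92
ee_pos: [0.5378, -0.1716, 0.0778]
tool_rot: [-0.0, 0.144, 0.99, -0.0]
contact_force: [-0.2, -0.5, 0.4]
gripper_width: -0.003
```

apply_moves([
  [0, 0, 0, 0, 0, 1, 0],
  [0, 0, 0, 0, 0, 1, 0],
  [0, 0, 0, 0, 0, 0.5, 0],
  [0, 0, 0, 0, 0, 0, 0],
])

```text
time_s: 9.25
ee_pos: [0.5379, -0.1717, 0.0756]
tool_rot: [0.0, 0.144, 0.99, -0.0]
contact_force: [-0.1, 0.5, 1.4]
gripper_width: 0.003
```

apply_moves([
  [0, 0, 0, 0, 0, 0.5, 0],
  [0, 0, 0, 0, 0, 0.5, 0],
  [0, 0, 0, 0, 0, 0, 0],
])

```text
time_s: 9.5
ee_pos: [0.5379, -0.1717, 0.0746]
tool_rot: [0.0, 0.144, 0.99, -0.0]
contact_force: [0.0, 0.2, 2.3]
gripper_width: -0.001
```

apply_moves([
  [0, 0, 0, 0, 0, 0.5, 0],
  [0, 0, 0, 0, 0, 0.5, 0],
  [0, 0, 0, 0, 0, 0, 0],
])

```text
time_s: 9.75
ee_pos: [0.5379, -0.1717, 0.0736]
tool_rot: [0.0, 0.144, 0.99, -0.0]
contact_force: [0.7, -0.8, 1.9]
gripper_width: -0.001
```

apply_moves([
  [0, 0, 0, 0, 0, 0.5, 0],
  [0, 0, 0, 0, 0, 0.5, 0],
  [0, 0, 0, 0, 0, 0, 0],
])

```text
time_s: 10.0
ee_pos: [0.5379, -0.1716, 0.0725]
tool_rot: [-0.0, 0.144, 0.99, -0.0]
contact_force: [-0.5, -0.7, 1.1]
gripper_width: -0.0
```

apply_moves([
  [0, 0, 0, 0, 0, 0.5, 0],
  [0, 0, 0, 0, 0, 0, 0],
])

```text
time_s: 10.17
ee_pos: [0.5379, -0.1716, 0.0721]
tool_rot: [0.0, 0.144, 0.99, -0.0]
contact_force: [0.1, 0.1, 2.0]
gripper_width: 0.001
```

apply_moves([
  [0, 0, 0, 0, 0, 0.5, 0],
  [0, 0, 0, 0, 0, 0, 0],
])

```text
time_s: 10.33
ee_pos: [0.538, -0.1717, 0.0719]
tool_rot: [0.0, 0.144, 0.99, 0.0]
contact_force: [-2.4, 0.6, 8.3]
gripper_width: 0.002
```

apply_moves([
  [0, 0, 0, 0, 0, 0.5, 0],
  [0, 0, 0, 0, 0, 0, 0],
])

```text
time_s: 10.5
ee_pos: [0.5382, -0.1717, 0.0718]
tool_rot: [0.0, 0.144, 0.99, 0.0]
contact_force: [-3.7, 0.6, 15.4]
gripper_width: 0.001
```

apply_moves([
  [0, 0, 0, 0, 0, -2, 0],
  [0, 0, 0, 0, 0, -12, 0],
  [0, 0, 0, 0, 0, -22, 0],
  [0, 0, 0, 0, 0, -26, 0],
  [0, 0, 0, -1, 5, -14, 0],
  [0, 0, 0, -4, 20, 0, 0],
  [0, 0, 0, -6, 32, 0, 0],
  [0, 0, 0, -6, 32, 0, 0],
  [0, 0, 0, -6, 28, 6, 0],
  [0, 0, 0, -3.4, 15, 10, 0],
  [0, 0, 0, 0, 3, 10, 0],
  [0, 0, 0, 0, 0, 0, 0],
])

```text
time_s: 11.5
ee_pos: [0.6007, -0.0489, 0.1193]
tool_rot: [-0.001, 0.144, 0.99, -0.0]
contact_force: [-1.3, -0.3, -0.4]
gripper_width: -0.002
```

```bash
python3 look.py l1
```

```text
11.5 [ 0.60072371 -0.04887948  0.11925298] [-1.26153149 -0.28854488 -0.39817573] -0.0020453994004736046
```

View pics/l1.png

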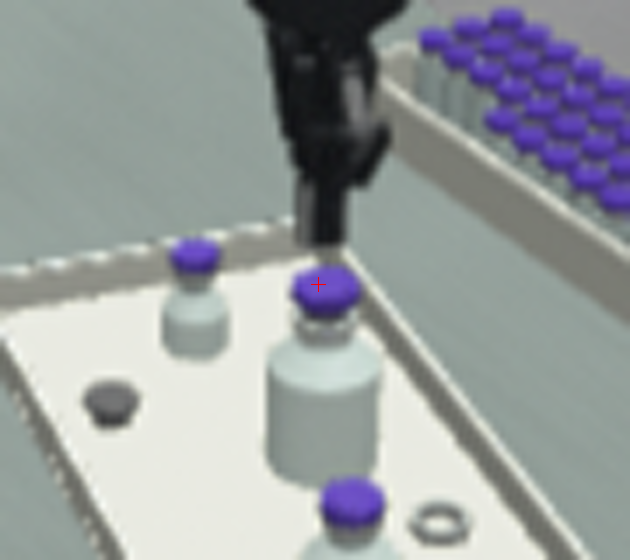

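apply_moves([
  [0, 0, 0, -2, -1, 4, 0],
  [0, 0, 0, 0, 0, 4, 0],
  [0, 0, 0, 0, 0, 2, 0],
  [0, 0, 0, 0, 0, 2, 0],
  [0, 0, 0, 0, 0, 2, 0],
  [0, 0, 0, 0, 0, 2, 0],
  [0, 0, 0, 0, 0, 2, 0],
  [0, 0, 0, 0, 0, 2, 0],
  [0, 0, 0, 0, 0, 2, 0],
  [0, 0, 0, 0, 0, 1, 0],
  [0, 0, 0, 0, 0, 1, 0],
  [0, 0, 0, 0, 0, 0, 0],
])

```text
time_s: 12.55
ee_pos: [0.6034, -0.0513, 0.097]
tool_rot: [-0.0, 0.144, 0.99, -0.0]
contact_force: [-0.7, 0.4, -0.4]
gripper_width: 0.005
```

apply_moves([
  [0, 0, 0, 0, 0, 1, 0],
  [0, 0, 0, 0, 0, 1, 0],
  [0, 0, 0, 0, 0, 1, 0],
  [0, 0, 0, 0, 0, 0, 0],
])

```text
time_s: 12.88
ee_pos: [0.6034, -0.0513, 0.094]
tool_rot: [-0.0, 0.144, 0.99, -0.0]
contact_force: [-0.6, -0.6, 0.2]
gripper_width: -0.002
```

apply_moves([
  [0, 0, 0, 0, 0, 1, 0],
  [0, 0, 0, 0, 0, 0.5, 0],
  [0, 0, 0, 0, 0, 0, 0],
])

```text
time_s: 13.13
ee_pos: [0.6034, -0.0513, 0.0925]
tool_rot: [-0.0, 0.144, 0.99, -0.0]
contact_force: [0.2, 0.5, 0.7]
gripper_width: -0.002
```

apply_moves([
  [0, 0, 0, 0, 0, 1, 0],
  [0, 0, 0, 0, 0, 0.5, 0],
  [0, 0, 0, 0, 0, 0, 0],
])

```text
time_s: 13.38
ee_pos: [0.6033, -0.0514, 0.091]
tool_rot: [-0.0, 0.144, 0.99, -0.0]
contact_force: [0.3, 0.1, 0.7]
gripper_width: 0.0
```

apply_moves([
  [0, 0, 0, 0, 0, 0.5, 0],
  [0, 0, 0, 0, 0, 0.5, 0],
  [0, 0, 0, 0, 0, 0, 0],
])

```text
time_s: 13.63
ee_pos: [0.6034, -0.0514, 0.09]
tool_rot: [-0.0, 0.144, 0.99, -0.0]
contact_force: [0.3, 0.5, 2.4]
gripper_width: -0.002
```

apply_moves([
  [0, 0, 0, 0, 0, 0.5, 0],
  [0, 0, 0, 0, 0, 0, 0],
])

```text
time_s: 13.8
ee_pos: [0.6035, -0.0513, 0.0899]
tool_rot: [0.0, 0.144, 0.99, 0.0]
contact_force: [-2.1, 0.6, 7.7]
gripper_width: 0.001
```

apply_moves([
  [0, 0, 0, 0, 0, 0.5, 0],
  [0, 0, 0, 0, 0, 0, 0],
])

```text
time_s: 13.97
ee_pos: [0.6038, -0.0514, 0.0898]
tool_rot: [0.0, 0.144, 0.99, 0.0]
contact_force: [-2.9, 0.8, 14.2]
gripper_width: 0.004
```

apply_moves([
  [0, 0, 0, 0, 0, -2, 0],
  [0, 0, 0, 0, 0, -12, 0],
  [0, 0, 0, 0, 0, -22, 0],
  [0, 0, 0, 0, 0, -30, 0],
  [0, 0, 0, 0, 0, -30, 0],
  [0, 0, 0, 10, 20, -10, 0],
  [0, 0, 0, 10, 36, 0, 0],
  [0, 0, 0, 10, 38, 0, 0],
  [0, 0, 0, 10, 38, 0, 0],
  [0, 0, 0, 10, 38, 0, 0],
  [0, 0, 0, 5, 20, 0, 0],
  [0, 0, 0, 0, 0, 0, 0],
])

```text
time_s: 14.97
ee_pos: [0.6043, 0.1528, 0.1954]
tool_rot: [-0.0, 0.141, 0.99, 0.001]
contact_force: [-1.1, 0.8, -0.5]
gripper_width: -0.001
```

```bash
python3 - <<'E'
from prof import *
s=cv2.imread("pics/side0.png")[:,:,::-1];now=r.camera("side");t=r.camera("top")
for n,u,v0,v1 in(("S",273,180,198),("L",292,185,206),("M",296,213,235)):
    print(n,edges(s,u,v0,v1).round(),edges(now,u,v0,v1).round())
cv2.imwrite("pics/end.png",np.vstack([cv2.resize(a[y:y+90,230:345],None,fx=3,fy=3,interpolation=cv2.INTER_CUBIC) for a,y in((s,175),(now,175))])[:,:,::-1])
cv2.imwrite("pics/endtop.png",t[:,:,::-1])
E
python3 st.py
```

```text
S [ -4.  -6.  -5.  -6.  -5.  28.  86. 110. 104.  78.  42.   8.  -4.  -4.
  -4.  -5.  -6.  -6.] [ -5.  -5.  -6.  -5.  -6.  -6.  -7.  -2.  68. 112. 115.  91.  62.   9.
  -4.  -4.  -6.  -6.]
L [ -7.  -8.  -6.  -5.  -6.  -8.   1.  79. 109. 109. 108. 100.  77.  48.
   8.  -4.  -0.  -2.  -5.  -6.  -7.] [ -7.  -8.  -7.  -5.  -6.  -7.  -8. -10.  -9.  42.  98. 113. 114. 112.
  92.  66.  16.  -2.  -3.  -5.  -6.]
M [ -5.  -5.  -5.  -5.  -5.  -6.   9.  78. 108. 110. 109. 104.  80.  58.
  14.  -4.  -4.  -4.  -5.  -6.  -6.  -6.] [ -6.  -5.  -6.  -5.  -5.  -5.  -6.  -7.  -2.  58. 104. 114. 113. 110.
  95.  70.  22.   0.  -4.  -5.  -6.  -6.]
15.0667 [0.60476065 0.14724479 0.19547102] [-0.18128969 -0.98347751 -0.7641568 ] [-3.930e+00 -8.122e+01  5.980e+00 -4.427e+01 -3.200e-01 -3.000e-02
 -2.800e-01]
```

View pics/end.png

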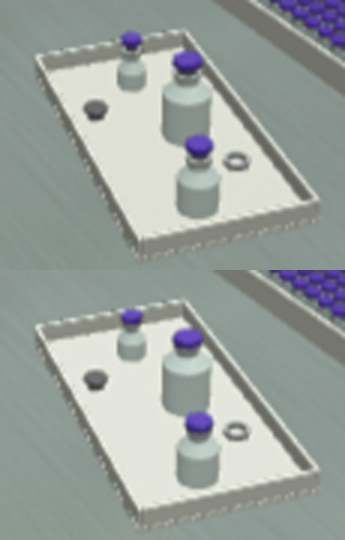

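View pics/endtop.png

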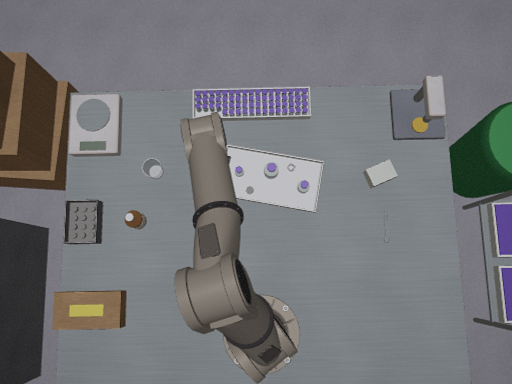

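All three caps have moved down about 2–2.5 px and closed onto their flanges. The vials and the other items are where they were, and the arm is clear of everything.

```bash
python3 -c "
from bench import r
print(r.job_done())"
```

```text
the job is handed in; nothing more can be done
None
```

I pressed the three caps home with the shut fingertips in the order small, medium, large, then raised the arm clear and handed the job in at about 15 s of the 45 s allowed.

- **Caps home:** each press ended at a hard stop, with wrist readings of about 12.7, 15.4 and 14.2 N, under the 30 N limit. The stops fell at TCP heights of 55.9, 71.9 and 89.9 mm, which match the vials' 16 and 18 mm height steps. In the side view each cap dropped about 2–2.5 px (roughly 8–10 mm) and no gap to the flange is left.
- **Vials and other things:** by eye in the last top and side pictures, the vials stand upright where they were. The other things also look unmoved.

Two things disagreed with what I expected:
- **Fingertip position:** the closed tips acted about 7 mm behind the TCP, not 14 mm ahead as stated. I found the first contact from pictures and small steps.
- **Sliding force:** the wrist force read only about 0–2.4 N while the caps slid, not the roughly 4 N expected. I relied on the hard stop and the pictures instead.

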